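# Hook the loose shelf bracket into the free desk upright and press it home

## Robot

A 7-joint arm with a two-finger parallel gripper is mounted at the origin on the work surface. World frame = base frame: x ahead of the robot, y to its left, z up, the work surface at z = 0. Lengths are in mm, angles in rad, forces in N, time in s.
With the tool pointing down it reaches from about 425 to 1025 mm from the base axis. Payload 9.4 kg.
Tool frame: the origin (TCP) lies midway between the tips of the shut fingers; the grasp point (between the pads) lies 19 mm behind it; z points along the fingers, y is the line along which they close (so a half turn about z gives the same grasp; the last joint's range is limited). The gripper opens to 93 mm and grips with 3 to 60 N. Pads are 15 mm wide; open, the fingers measure 128 mm over their backs; the gripper's body (75 mm by 188 mm) begins 65 mm behind the grasp point.
Start: joints at [1.12, 0.599, -0.003, 1.599, 0.002, 0.943, -0.08], TCP at [264.728, -674.939, 218.618] pointing down, gripper open.
Joint ranges: [-2.57, 2.57], [-0.35, 1.97], [-1.29, 1.29], [0.11, 2.56], [-1.05, 4.19], [0.11, 1.86], [-2.63, 2.63]. Speed limits (rad/s): [2.22, 2.22, 3.01, 3.01, 3.14, 3.14, 3.14].

## Interface

Orientations are given as [roll, pitch, yaw] about the fixed x, y, z axes, in that order (R = Rz(yaw) Ry(pitch) Rx(roll)).
In Python, from station import robot gives the robot as it stands. The module is installed in compiled form; this text tells all that it offers.
- The arm moves only by the tool jog_arm, never from a script. Its argument "deltas" is a list of rows, each an object of numbers: "tx", "ty", "tz": the shift along the tool's x, y, z in m; "rx", "ry", "rz": the turn, a rotation vector about the tool's x, y, z in rad. In form: [{"tx": .., "ty": .., "tz": .., "rx": .., "ry": .., "rz": ..}, ...]. A call has 1 to 20 rows; each row shifts and turns the commanded pose from where the row before left it, along the tool's axes as they then stand; what a row does not reach is not made up. A row lasts 1/8 s, in which the tool goes at most 62.5 mm and 10.7 degrees, less where a joint would pass 70% of its speed; a pose out of reach is approached as far as the arm can. A call with a gripper value outside its range is refused whole. "claw" is the closure, from 0 (fully open) to 1 (shut), set as the call begins (left out, the last holds). The fingers move at their own pace and stop on an object; "grip_force" is the grip in N (left out, the last holds). Time passes only in rows, so rows that do not move let the fingers close. It gives the time, the measured TCP pose, the force, the opening and the grip force at its end, in the units of the state.
- robot.sense(): the state, without advancing time (a new reading comes with each control period).
- robot.get_image(name): name is "scene" or "top"; returns the picture (480x640x3 uint8, blue, green, red); there is no depth.
- robot.camera_params(name): a dict with "vfov" (degrees; the focal length in pixels is half the picture's height over the tangent of half this angle, whatever the lens; pixels are square), "cx", "cy" (the principal point, pixels), "origin" and "rotation" of the camera in the world. Camera axes: x right, y up, looking along -z (the intrinsics and any distortion apply to the point x, -y, -z); pixel columns grow to the right and rows downward; lengths in mm; the calibration is good to about 2 mm. A picture is of the moment at which its call begins. camera_params takes no time and is no camera call.
- robot.sign_off(): hands the job in; it is judged then, once.
Trained networks look in the newest picture that a camera, given by its name, has taken for a name from the list of things; names that differ only in an ending like _2 or _b are one class to them, and where a whole thing is asked for, a point or a joint stands for the part that bears it (a point fixed in the world has none). Each returns a list of dicts, best first, with "conf" (0 to 1); they miss things now and then, are a little off and sometimes report something else, mostly with a low value. They report only what shows in the picture. A call takes as long as a camera call. They do not tell look-alikes from the thing itself.
- robot.spot_in(camera, label): "at" ([x, y, z] in mm, in world coordinates, good to about 4 mm: the middle of the surface that is visible of it).
- robot.tip_of(camera, label): "at" ([x, y, z] in mm, in world coordinates, good to about 4 mm: a listed point, or the origin of a listed thing).
The state is a dict: "time_s": time; "q": joint angles; "joint_vel": joint speeds; "effort": joint torques, N m; "position": TCP position; "ee_rot": TCP orientation; "force": force on the tool from outside, world axes, zero at the start; "moment": the same for the moment, N m; "gripper_width": finger opening in mm; "finger_force": force on a finger pad.
Only numpy, scipy, OpenCV 4.12 (cv2) and the standard library are available. Lean on these libraries where they do the work, as an engineer would, in place of code of your own. Each camera call takes 0.05 s, during which the arm holds its last target. There are 200 camera calls.

## Task

Of the two slotted steel uprights on the desk, one still has an empty slot. Pick up the loose bracket with the hook on its back, put its hook through that empty slot and lower it so that it hooks over the black locking shoe, then press it down until the shoe is fully home and let go. Leave the hookless bookend where it stands.

Things in the scene. Friction and masses are not known exactly. Their poses are not given: they have to be found in the camera images.
- bracket: Sizes mm. Loose steel L-bracket standing on its arm. Origin: arm underside at the back plate's rear face; x rearward (hook side), z up. Arm 140 (x -140 to 0) x 40 x 8. Back plate 6 x 40, 108 tall. Grip rib 12 thick, x -99 to -5, top z 65. Hook behind plate, 34 wide: neck z 100-108, tab slanting down and back to tip z 79; rearmost x 27. Gap plate to tab 10 at neck, 22 at tip. About 0.22 kg.
- slot (a point): Sizes mm. Seat of the empty slot: front face of the free upright, mid-slot, 200 above desk; bracket point x 0, z 100 ends here. x points into slot, away from the robot; z up. Fixed grey channel 96 wide, 285 tall, open behind, base shows 15 in front. Front wall x 0 to 6; slot 56 wide, upper edge z +66, lower edge is the shoe. The other upright's slot holds a peg hook.
- shoe (a joint): Black plastic locking shoe in the bottom of the empty slot, 54 mm wide, 6 mm thick, flush with the wall. 0: up, its top 12 mm above the seat point; 0.012: fully down, top level with the seat point. Stiff: about 10 N to push, more if fast; the bracket's weight alone does not move it. No spring or click, stays where pushed. Starts 0 to 0.002.
- bookend: Loose hookless L-shaped steel bookend, a bystander: base 120 x 55 x 6 mm, upright plate 55 wide and 85 mm tall, rib 10 mm thick at its foot. Origin: underside of the base at the rear face of its plate, mid-width; x rearward, z up.
Not all that is in view belongs to the job. Leave any green, orange or pink look-alike of the bracket alone.

How it is judged:
By the outcome, as a careful person would: the job done as asked, in the order asked, and still so for the second after the job is handed in, with the robot touching nothing.
It also fails if it takes over 50 s, if anything falls off the work surface, if the arm or the gripper's body presses on something with over 40 N, if the wrist force passes 120 N, or if a joint passes its speed limit or range.

## Working session

There is one attempt and no reset: what is moved stays moved. The work goes in short steps, Python scripts to look and compute and a tool call to move; the robot and the scene stay as the last step left them, time stands still between calls to the robot, and variables do not carry over. Pictures are saved under pics/ and viewed, at most 10 in all, crops included, and the job is handed in when it is done.

Besides the shell and the picture viewer there is one more tool, called after "Emit:" as name(argument=value, ...) on one line, values as JSON. jog_arm: Moves the arm, as the interface text tells. Its arguments: {"type":"object","properties":{"deltas":{"type":"array","items":{"type":"object","properties":{"tx":{"type":"number"},"ty":{"type":"number"},"tz":{"type":"number"},"rx":{"type":"number"},"ry":{"type":"number"},"rz":{"type":"number"}}}},"claw":{"type":"number"},"grip_force":{"type":"number"}},"required":["deltas"]}

```bash
mkdir -p pics; python3 - <<'E'
from station import robot
import cv2
for c in("scene","top"):
    cv2.imwrite(f"pics/{c}0.png",robot.get_image(c))
    p=robot.camera_params(c);print(c,p)
    for l in("bracket","slot","shoe","bookend"):
        for f in(robot.spot_in,robot.tip_of):
            try:print(c,l,f.__name__,[(round(d["conf"],2),[round(v) for v in d["at"]]) for d in f(c,l)][:4])
            except Exception as e:print(c,l,e)
s=robot.sense();print(s["time_s"],s["position"],s["ee_rot"])
E
```

```text
scene {'vfov': 56.88868522013652, 'cx': 320.5256808581326, 'cy': 247.92404790654518, 'origin': array([1133.98481867, -212.9453948 , 1208.29791967]), 'rotation': array([ 0.57742052, -0.00182465,  1.60588206])}
scene bracket call [(0.94, [231, 245, 40]), (0.77, [475, -161, 65]), (0.68, [343, -283, 64]), (0.58, [541, -633, 37])]
scene bracket call [(0.89, [574, -673, -1]), (0.86, [181, 234, 0]), (0.8, [526, -159, 0]), (0.75, [346, -277, 3])]
scene slot call [(0.63, [678, -115, 72])]
scene slot call [(0.64, [658, -125, 198])]
scene shoe call [(0.56, [659, -123, 211]), (0.19, [679, -116, 74])]
scene shoe it knows: bookend, bracket, slot
scene bookend call [(0.66, [513, 212, 9])]
scene bookend call [(0.94, [564, 200, 2])]
top {'vfov': 45.32958492147418, 'cx': 321.9281287271768, 'cy': 237.03420956164453, 'origin': array([ 266.71967639, -219.23153721, 1764.63927625]), 'rotation': array([ 1.01894729e-01,  1.53448888e-03, -1.58491016e+00])}
top bracket call [(0.82, [480, -160, 7]), (0.81, [226, 250, 36]), (0.71, [291, -279, 7]), (0.61, [536, -634, 27])]
top bracket call [(0.91, [178, 234, -2]), (0.8, [533, -161, -2]), (0.71, [350, -273, 1]), (0.56, [572, -672, -1])]
top slot call [(0.73, [656, -116, 88])]
top slot call [(0.89, [654, -121, 203])]
top shoe call []
top shoe it knows: bookend, bracket, slot
top bookend call [(0.67, [503, 218, 6])]
top bookend call [(0.63, [563, 204, -1])]
0.8 [ 264.72195218 -674.92209559  218.60347391] [-3.14157244e+00  3.85779193e-05  3.73843770e-01]
```

View pics/scene0.png

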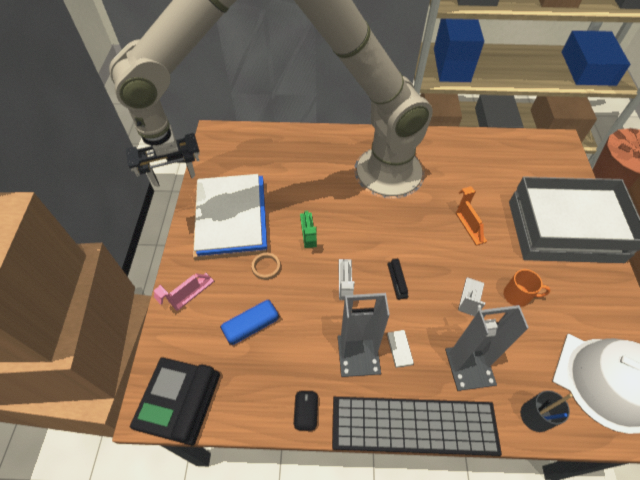

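View pics/top0.png

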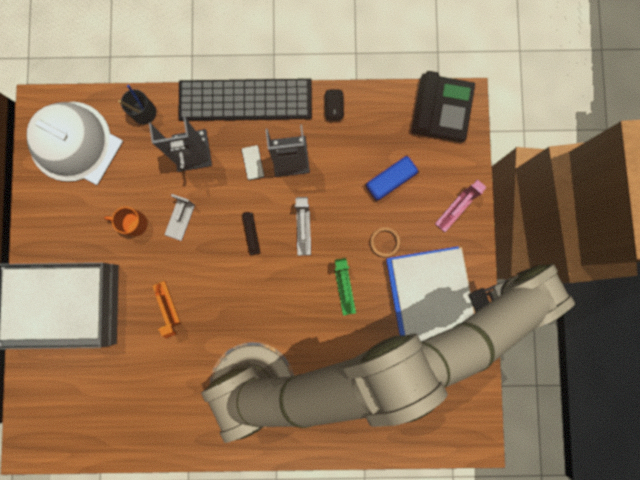

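Bracket candidates in the scene image are grey (346,278), green (309,230), orange (470,215) and pink (185,290), plus the grey hookless bookend at (472,296). The grey one at (346,278), top (303,225), is the steel bracket. The free upright is the one at scene (362,335), with a black shoe at (363,311); the upright at (485,350) holds the peg hook. I'll check this in an enlarged crop.

```bash
python3 - <<'E'
import cv2,numpy as np
a=cv2.imread("pics/scene0.png")[245:385,310:410];b=cv2.imread("pics/top0.png")[115:265,255:355]
a=cv2.resize(a,(400,560),interpolation=cv2.INTER_CUBIC);b=cv2.resize(b,(373,560),interpolation=cv2.INTER_CUBIC)
cv2.imwrite("pics/crop1.png",np.hstack([a,b]))
E
```

```text
(no output)
```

View pics/crop1.png

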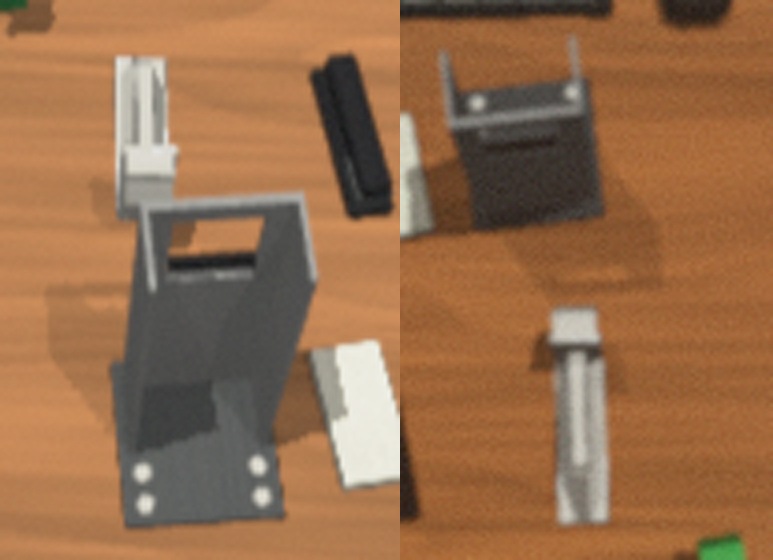

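Confirmed. The grey steel bracket has its rib and hook (crop about (145,150) and (575,325)). The free upright's slot has only the black shoe in it (crop (210,265)). Next I fit poses from the corner pixels.

```bash
cat > h.py <<'E'
from station import robot
import numpy as np
from scipy.spatial.transform import Rotation as R
from scipy.optimize import least_squares
P={c:robot.camera_params(c) for c in("scene","top")}
def proj(c,X):
    p=P[c];q=(np.atleast_2d(X)-p["origin"])@R.from_euler("xyz",p["rotation"]).as_matrix()
    f=240/np.tan(np.radians(p["vfov"]/2))
    return np.c_[p["cx"]+f*q[:,0]/-q[:,2],p["cy"]-f*q[:,1]/-q[:,2]]
def place(v,X):
    c,s=np.cos(v[2]),np.sin(v[2]);X=np.array(X,float)
    return np.c_[v[0]+c*X[:,0]-s*X[:,1],v[1]+s*X[:,0]+c*X[:,1],X[:,2]]
def fit(obs,v0):
    def r(v):
        return np.concatenate([(proj(c,place(v,[m]))[0]-u) for c,m,u in obs])
    s=least_squares(r,v0,loss="soft_l1");return s.x,r(s.x).reshape(-1,2)
def cs(x,y):return np.array([310+x/4,245+y/4])
def ct(x,y):return np.array([255+(x-400)/3.733,115+y/3.733])
E
python3 - <<'E'
from h import *
np.set_printoptions(precision=3,suppress=True)
B=[("scene",(-140,-20,8),cs(117,57)),("scene",(-140,20,8),cs(165,58)),("scene",(-6,-20,108),cs(125,146)),("scene",(-6,20,108),cs(177,147)),("scene",(0,-20,0),cs(118,216)),
("top",(-140,20,8),ct(558,522)),("top",(-140,-20,8),ct(607,522)),("top",(-6,20,108),ct(550,343)),("top",(-6,-20,108),ct(602,340))]
U=[("scene",(0,-48,285),cs(140,203)),("scene",(0,48,285),cs(303,195)),("top",(0,48,285),ct(452,127)),("top",(0,-48,285),ct(585,112)),("top",(-15,48,4),ct(477,228)),("top",(-15,-48,4),ct(603,215))]
for o,v in((B,(530,-160,0)),(U,(656,-121,0))):
    for f in("scene","top",None):
        print(f,*fit([a for a in o if f in(None,a[0])],v))
    
E
```

```text
scene [ 532.974 -154.983    0.021] [[-0.228  0.047]
 [ 0.353 -0.037]
 [-0.525 -0.371]
 [ 0.634 -0.43 ]
 [-0.184  1.13 ]]
top [ 532.383 -162.627    0.004] [[ 0.058  0.103]
 [-0.01  -0.128]
 [ 0.078 -0.267]
 [-0.125  0.294]]
None [ 532.681 -157.558    0.022] [[-1.079 -0.052]
 [-0.5   -0.146]
 [-1.437 -0.485]
 [-0.282 -0.556]
 [-1.034  1.021]
 [-0.765  0.126]
 [-0.839 -0.343]
 [-1.623 -0.221]
 [-1.831  0.093]]
scene [ 658.968 -123.411    0.091] [[-0.148  0.014]
 [ 0.149 -0.023]]
top [ 658.135 -129.797    0.097] [[-0.386 -0.307]
 [ 0.277 -0.278]
 [ 1.886  0.304]
 [-1.217  0.402]]
None [ 658.568 -126.447    0.095] [[-1.448 -0.116]
 [-1.174 -0.283]
 [-1.666 -0.497]
 [-0.993 -0.374]
 [ 0.792  0.144]
 [-2.302  0.322]]
```

Emit:
jog_arm(claw=0.3, grip_force=50, deltas=[{"tx": 0.0324,"ty": -0.0334},{"tx": 0.0324,"ty": -0.0334},{"tx": 0.0324,"ty": -0.0334},{"tx": 0.0324,"ty": -0.0334},{"tx": 0.0324,"ty": -0.0334},{"tx": 0.0324,"ty": -0.0334},{"tx": 0.0324,"ty": -0.0334},{"tx": 0.0324,"ty": -0.0334},{"tx": 0.0324,"ty": -0.0334},{"tx": 0.0324,"ty": -0.0334},{"tx": 0.0324,"ty": -0.0334},{"tx": 0.0324,"ty": -0.0334},{"rz": 0.09},{"rz": 0.09},{"rz": 0.09},{"rz": 0.09},{"tz": 0.03},{"tz": 0.03},{},{}])

```text
schema error: expected keys tx, ty, tz, rx, ry, rz
```

```bash
python3 - <<'E'
from h import *
import cv2
s=robot.sense();print(s["time_s"],s["position"],s["ee_rot"],s["force"],s["gripper_width"])
for c in P:
    im=robot.get_image(c);cv2.imwrite(f"pics/{c}1.png",im)
    u=proj(c,s["position"])[0];print(c,u)
a=cv2.imread("pics/scene1.png")[190:330,270:410];b=cv2.imread("pics/top1.png")[150:290,240:380]
cv2.imwrite("pics/crop2.png",cv2.resize(np.hstack([a,b]),(800,400),interpolation=cv2.INTER_CUBIC))
E
```

```text
0.8 [ 264.72195218 -674.92209559  218.60347391] [-3.14157244e+00  3.85779193e-05  3.73843770e-01] [-0.46200755 -0.35607649 -0.23205922] 92.90753002404676
scene [174.26265457 179.80831816]
top [493.11910046 294.13396789]
```

View pics/crop2.png

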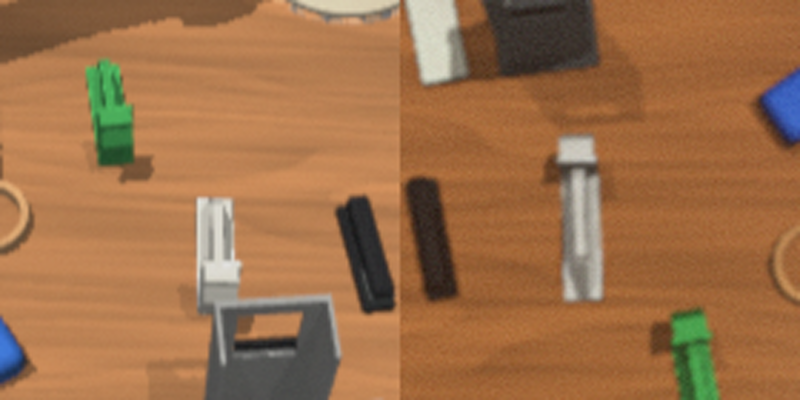

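The arm hasn't moved: the call was refused because every row must carry all six keys. The picture shows the same scene as before. Resending in full.

Emit:
jog_arm(claw=0.3, grip_force=50, deltas=[{"tx": 0.0389,"ty": -0.04,"tz": 0,"rx": 0,"ry": 0,"rz": 0},{"tx": 0.0389,"ty": -0.04,"tz": 0,"rx": 0,"ry": 0,"rz": 0},{"tx": 0.0389,"ty": -0.04,"tz": 0,"rx": 0,"ry": 0,"rz": 0},{"tx": 0.0389,"ty": -0.04,"tz": 0,"rx": 0,"ry": 0,"rz": 0},{"tx": 0.0389,"ty": -0.04,"tz": 0,"rx": 0,"ry": 0,"rz": 0},{"tx": 0.0389,"ty": -0.04,"tz": 0,"rx": 0,"ry": 0,"rz": 0},{"tx": 0.0389,"ty": -0.04,"tz": 0,"rx": 0,"ry": 0,"rz": 0},{"tx": 0.0389,"ty": -0.04,"tz": 0,"rx": 0,"ry": 0,"rz": 0},{"tx": 0.0389,"ty": -0.04,"tz": 0,"rx": 0,"ry": 0,"rz": 0},{"tx": 0.0389,"ty": -0.04,"tz": 0,"rx": 0,"ry": 0,"rz": 0},{"tx": 0,"ty": 0,"tz": 0,"rx": 0,"ry": 0,"rz": 0.09},{"tx": 0,"ty": 0,"tz": 0,"rx": 0,"ry": 0,"rz": 0.09},{"tx": 0,"ty": 0,"tz": 0,"rx": 0,"ry": 0,"rz": 0.09},{"tx": 0,"ty": 0,"tz": 0,"rx": 0,"ry": 0,"rz": 0.09},{"tx": 0,"ty": 0,"tz": 0.03,"rx": 0,"ry": 0,"rz": 0},{"tx": 0,"ty": 0,"tz": 0.03,"rx": 0,"ry": 0,"rz": 0},{"tx": 0,"ty": 0,"tz": 0,"rx": 0,"ry": 0,"rz": 0},{"tx": 0,"ty": 0,"tz": 0,"rx": 0,"ry": 0,"rz": 0}])

```text
time_s: 3.15
position: [481.2, -160.7, 159.4]
ee_rot: [3.141, -0.001, 0.014]
force: [-0.3, 0.4, 0.3]
gripper_width: 65.0
finger_force: 0.0
```

```bash
python3 - <<'E'
from h import *
import cv2
s=robot.sense();print(s["time_s"],s["position"],s["ee_rot"],s["force"],s["gripper_width"])
for c in P:
    im=robot.get_image(c);cv2.imwrite(f"pics/{c}2.png",im)
    u=proj(c,s["position"])[0];print(c,u)
a=cv2.imread("pics/scene2.png")[190:330,270:410];b=cv2.imread("pics/top2.png")[150:290,240:380]
cv2.imwrite("pics/crop3.png",cv2.resize(np.hstack([a,b]),(800,400),interpolation=cv2.INTER_CUBIC))
E
```

```text
3.15 [ 481.22483907 -160.68033906  159.40473124] [ 3.14139822e+00 -6.22934599e-04  1.36739768e-02] [-0.28862336  0.42335306  0.25163463] 65.01427080241854
scene [346.81205877 257.82222345]
top [300.94135331 219.54526846]
```

View pics/crop3.png

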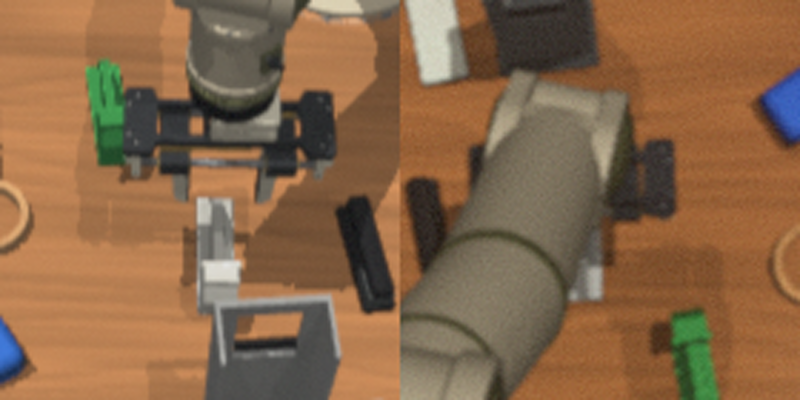

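The fingertips straddle the rib: in the scene crop they are at (181,198) and (265,198), with the bracket below at x≈217. The midpoint is about 2 mm off the calibration. Descending and gripping.

Emit:
jog_arm(deltas=[{"tx": 0,"ty": -0.002,"tz": 0.022,"rx": 0,"ry": 0,"rz": 0},{"tx": 0,"ty": 0,"tz": 0.022,"rx": 0,"ry": 0,"rz": 0},{"tx": 0,"ty": 0,"tz": 0.022,"rx": 0,"ry": 0,"rz": 0},{"tx": 0,"ty": 0,"tz": 0.022,"rx": 0,"ry": 0,"rz": 0},{"tx": 0,"ty": 0,"tz": 0.022,"rx": 0,"ry": 0,"rz": 0},{"tx": 0,"ty": 0,"tz": 0.022,"rx": 0,"ry": 0,"rz": 0},{"tx": 0,"ty": 0,"tz": 0,"rx": 0,"ry": 0,"rz": 0},{"tx": 0,"ty": 0,"tz": 0,"rx": 0,"ry": 0,"rz": 0}])

```text
time_s: 4.25
position: [481.3, -158.7, 27.6]
ee_rot: [3.141, -0.001, 0.014]
force: [-0.9, -0.1, -0.2]
gripper_width: 64.8
finger_force: 0.0
```

Emit:
jog_arm(claw=1, grip_force=50, deltas=[{"tx": 0,"ty": 0,"tz": 0,"rx": 0,"ry": 0,"rz": 0},{"tx": 0,"ty": 0,"tz": 0,"rx": 0,"ry": 0,"rz": 0},{"tx": 0,"ty": 0,"tz": 0,"rx": 0,"ry": 0,"rz": 0},{"tx": 0,"ty": 0,"tz": 0,"rx": 0,"ry": 0,"rz": 0},{"tx": 0,"ty": 0,"tz": 0,"rx": 0,"ry": 0,"rz": 0},{"tx": 0,"ty": 0,"tz": 0,"rx": 0,"ry": 0,"rz": 0}])

```text
time_s: 5.0
position: [480.8, -158.6, 26.6]
ee_rot: [3.142, 0.0, 0.014]
force: [0.4, -0.3, -2.1]
gripper_width: 11.5
finger_force: 50.0
```

Emit:
jog_arm(deltas=[{"tx": 0,"ty": 0,"tz": -0.01,"rx": 0,"ry": 0,"rz": 0},{"tx": 0,"ty": 0,"tz": -0.025,"rx": 0,"ry": 0,"rz": 0},{"tx": 0,"ty": 0,"tz": -0.025,"rx": 0,"ry": 0,"rz": 0},{"tx": 0,"ty": 0,"tz": -0.03,"rx": 0,"ry": 0,"rz": 0},{"tx": 0,"ty": 0,"tz": -0.03,"rx": 0,"ry": 0,"rz": 0},{"tx": 0,"ty": 0,"tz": -0.025,"rx": 0,"ry": 0,"rz": 0},{"tx": 0.02,"ty": -0.0055,"tz": 0,"rx": 0,"ry": 0,"rz": -0.02},{"tx": 0.02,"ty": -0.0055,"tz": 0,"rx": 0,"ry": 0,"rz": -0.02},{"tx": 0.022,"ty": -0.006,"tz": 0,"rx": 0,"ry": 0,"rz": -0.02},{"tx": 0.02,"ty": -0.003,"tz": 0,"rx": 0,"ry": 0,"rz": -0.019},{"tx": 0,"ty": 0,"tz": 0,"rx": 0,"ry": 0,"rz": 0},{"tx": 0,"ty": 0,"tz": 0,"rx": 0,"ry": 0,"rz": 0},{"tx": 0,"ty": 0,"tz": 0,"rx": 0,"ry": 0,"rz": 0}])

```text
time_s: 6.62
position: [561.0, -135.1, 171.2]
ee_rot: [-3.142, 0.001, 0.092]
force: [0.0, -0.5, -1.4]
gripper_width: 11.6
finger_force: 50.0
```

```bash
python3 - <<'E'
from h import *
import cv2
s=robot.sense();print(s["time_s"],s["position"],s["ee_rot"],s["force"],s["gripper_width"])
for c in P:cv2.imwrite(f"pics/{c}3.png",robot.get_image(c))
a=cv2.imread("pics/scene3.png")[220:360,300:440];b=cv2.imread("pics/top3.png")[120:260,240:380]
cv2.imwrite("pics/crop4.png",cv2.resize(np.hstack([a,b]),(800,400),interpolation=cv2.INTER_CUBIC))
y=s["ee_rot"][2];g=np.array([s["position"][0],s["position"][1]])
o=g+51.7*np.array([np.cos(y),np.sin(y)])
for m in[(-6,-20,253),(-6,20,253),(0,-17,253),(0,17,253)]:
    u=proj("scene",place((*o,y),[m]))[0];print(m,u,(u-[300,220])*400/140)
E
```

```text
6.625 [ 561.03538837 -135.13105163  171.200331  ] [-3.14150747e+00  1.25350154e-03  9.22855044e-02] [ 0.00963833 -0.53137393 -1.41531604] 11.582053871998756
(-6, -20, 253) [352.65741664 281.88550842] [150.44976184 176.81573836]
(-6, 20, 253) [368.88980478 281.08015904] [196.82801365 174.51474013]
(0, -17, 253) [354.11722439 283.98095658] [154.62064112 182.80273308]
(0, 17, 253) [367.95611744 283.29213178] [194.16033554 180.83466224]
```

View pics/crop4.png

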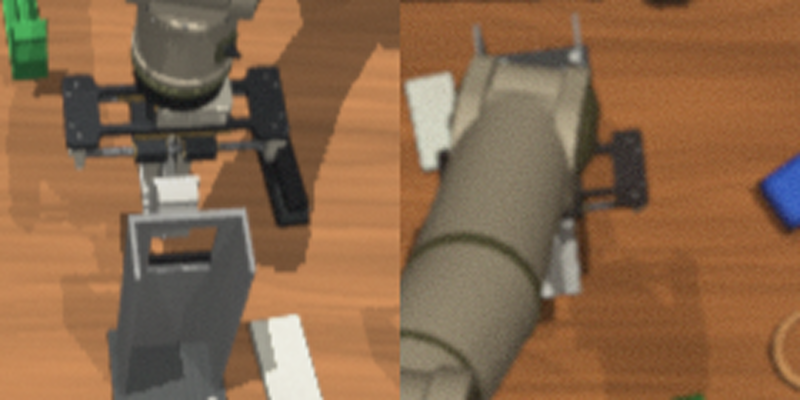

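The hook top is in line with the slot: crop (177,185) against the slot opening near (180,245). The offset matches the known scene bias. Inserting.

Emit:
jog_arm(deltas=[{"tx": 0.01,"ty": 0,"tz": 0,"rx": 0,"ry": 0,"rz": 0},{"tx": 0.01,"ty": 0,"tz": 0,"rx": 0,"ry": 0,"rz": 0},{"tx": 0.01,"ty": 0,"tz": 0,"rx": 0,"ry": 0,"rz": 0},{"tx": 0.01,"ty": 0,"tz": 0,"rx": 0,"ry": 0,"rz": 0},{"tx": 0.002,"ty": 0,"tz": 0,"rx": 0,"ry": 0,"rz": 0},{"tx": 0,"ty": 0,"tz": 0,"rx": 0,"ry": 0,"rz": 0},{"tx": 0,"ty": 0,"tz": 0,"rx": 0,"ry": 0,"rz": 0}])

```text
time_s: 7.6
position: [603.3, -131.2, 171.6]
ee_rot: [3.142, 0.0, 0.093]
force: [-0.1, -0.1, -2.3]
gripper_width: 12.0
finger_force: 50.0
```

Emit:
jog_arm(deltas=[{"tx": 0.001,"ty": 0,"tz": 0,"rx": 0,"ry": 0,"rz": 0},{"tx": 0.001,"ty": 0,"tz": 0,"rx": 0,"ry": 0,"rz": 0},{"tx": 0,"ty": 0,"tz": 0,"rx": 0,"ry": 0,"rz": 0}])

```text
time_s: 7.98
position: [605.7, -130.9, 171.6]
ee_rot: [3.142, -0.0, 0.093]
force: [0.8, -0.1, -3.4]
gripper_width: 11.7
finger_force: 50.0
```

Emit:
jog_arm(deltas=[{"tx": 0.001,"ty": 0,"tz": 0,"rx": 0,"ry": 0,"rz": 0},{"tx": 0.001,"ty": 0,"tz": 0,"rx": 0,"ry": 0,"rz": 0},{"tx": 0,"ty": 0,"tz": 0,"rx": 0,"ry": 0,"rz": 0}])

```text
time_s: 8.35
position: [605.8, -131.0, 171.4]
ee_rot: [-3.141, 0.004, 0.093]
force: [-6.9, -0.4, 2.3]
gripper_width: 11.6
finger_force: 50.0
```

```bash
python3 - <<'E'
from h import *
import cv2
s=robot.sense();print(s["time_s"],s["position"],s["force"])
cv2.imwrite("pics/scene4.png",robot.get_image("scene"))
cv2.imwrite("pics/crop5.png",cv2.resize(cv2.imread("pics/scene4.png")[240:350,310:420],(600,600),interpolation=cv2.INTER_CUBIC))
E
```

```text
8.35 [ 605.79827591 -130.95700078  171.37728968] [-6.92789768 -0.44892566  2.30038013]
```

View pics/crop5.png

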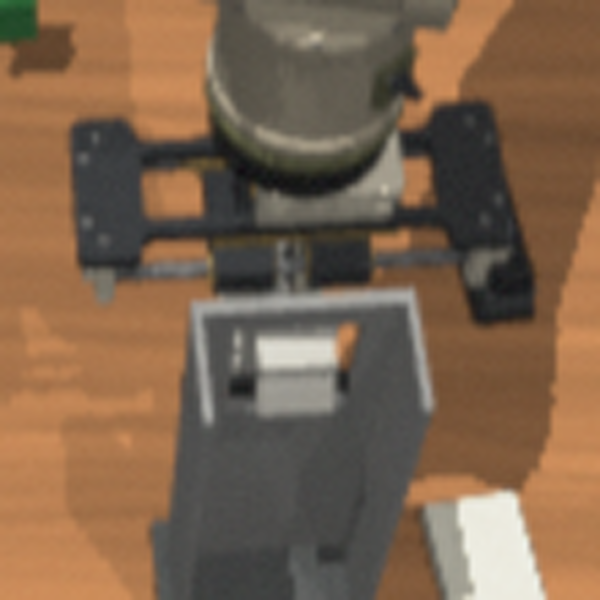

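The hook is through the slot and roughly centred: it spans crop x 257–337, with the shoe ends at 230 and 350. The plate touches the wall at about 7 N. I'll back off 3 mm and lower.

Emit:
jog_arm(deltas=[{"tx": -0.003,"ty": 0,"tz": 0,"rx": 0,"ry": 0,"rz": 0},{"tx": 0,"ty": 0,"tz": 0.006,"rx": 0,"ry": 0,"rz": 0},{"tx": 0,"ty": 0,"tz": 0.008,"rx": 0,"ry": 0,"rz": 0},{"tx": 0,"ty": 0,"tz": 0.008,"rx": 0,"ry": 0,"rz": 0},{"tx": 0,"ty": 0,"tz": 0.006,"rx": 0,"ry": 0,"rz": 0},{"tx": 0,"ty": 0,"tz": 0.002,"rx": 0,"ry": 0,"rz": 0},{"tx": 0,"ty": 0,"tz": 0,"rx": 0,"ry": 0,"rz": 0}])

```text
time_s: 9.28
position: [604.7, -130.9, 141.4]
ee_rot: [-3.142, 0.0, 0.093]
force: [-0.6, 0.7, -2.2]
gripper_width: 11.7
finger_force: 50.0
```

Emit:
jog_arm(deltas=[{"tx": 0,"ty": 0,"tz": 0.001,"rx": 0,"ry": 0,"rz": 0},{"tx": 0,"ty": 0,"tz": 0.001,"rx": 0,"ry": 0,"rz": 0},{"tx": 0,"ty": 0,"tz": 0.001,"rx": 0,"ry": 0,"rz": 0},{"tx": 0,"ty": 0,"tz": 0.001,"rx": 0,"ry": 0,"rz": 0},{"tx": 0,"ty": 0,"tz": 0.001,"rx": 0,"ry": 0,"rz": 0},{"tx": 0,"ty": 0,"tz": 0.001,"rx": 0,"ry": 0,"rz": 0},{"tx": 0,"ty": 0,"tz": 0,"rx": 0,"ry": 0,"rz": 0}])

```text
time_s: 10.15
position: [605.0, -131.0, 136.4]
ee_rot: [3.141, -0.001, 0.093]
force: [-3.2, 0.0, 5.7]
gripper_width: 11.7
finger_force: 50.0
```

Emit:
jog_arm(grip_force=60, deltas=[{"tx": 0,"ty": 0,"tz": 0.001,"rx": 0,"ry": 0,"rz": 0},{"tx": 0,"ty": 0,"tz": 0.001,"rx": 0,"ry": 0,"rz": 0},{"tx": 0,"ty": 0,"tz": 0.001,"rx": 0,"ry": 0,"rz": 0},{"tx": 0,"ty": 0,"tz": 0.001,"rx": 0,"ry": 0,"rz": 0},{"tx": 0,"ty": 0,"tz": 0.001,"rx": 0,"ry": 0,"rz": 0},{"tx": 0,"ty": 0,"tz": 0,"rx": 0,"ry": 0,"rz": 0}])

```text
time_s: 10.9
position: [605.0, -131.0, 131.5]
ee_rot: [3.141, -0.001, 0.093]
force: [-2.9, 0.2, 6.6]
gripper_width: 11.6
finger_force: 60.0
```

Emit:
jog_arm(deltas=[{"tx": 0,"ty": 0,"tz": 0.001,"rx": 0,"ry": 0,"rz": 0},{"tx": 0,"ty": 0,"tz": 0.001,"rx": 0,"ry": 0,"rz": 0},{"tx": 0,"ty": 0,"tz": 0.001,"rx": 0,"ry": 0,"rz": 0},{"tx": 0,"ty": 0,"tz": 0.001,"rx": 0,"ry": 0,"rz": 0},{"tx": 0,"ty": 0,"tz": 0,"rx": 0,"ry": 0,"rz": 0}])

```text
time_s: 11.52
position: [605.0, -131.0, 127.5]
ee_rot: [3.141, -0.001, 0.093]
force: [-3.3, -0.2, 7.2]
gripper_width: 11.8
finger_force: 60.0
```

Emit:
jog_arm(deltas=[{"tx": 0,"ty": 0,"tz": 0.001,"rx": 0,"ry": 0,"rz": 0},{"tx": 0,"ty": 0,"tz": 0.001,"rx": 0,"ry": 0,"rz": 0},{"tx": 0,"ty": 0,"tz": 0.001,"rx": 0,"ry": 0,"rz": 0},{"tx": 0,"ty": 0,"tz": 0,"rx": 0,"ry": 0,"rz": 0},{"tx": 0,"ty": 0,"tz": 0,"rx": 0,"ry": 0,"rz": 0}])

```text
time_s: 12.15
position: [605.4, -131.1, 125.7]
ee_rot: [3.141, -0.003, 0.093]
force: [-6.3, 1.4, 16.4]
gripper_width: 11.9
finger_force: 60.0
```

Emit:
jog_arm(deltas=[{"tx": 0,"ty": 0,"tz": 0.001,"rx": 0,"ry": 0,"rz": 0},{"tx": 0,"ty": 0,"tz": 0.001,"rx": 0,"ry": 0,"rz": 0},{"tx": 0,"ty": 0,"tz": 0,"rx": 0,"ry": 0,"rz": 0},{"tx": 0,"ty": 0,"tz": 0,"rx": 0,"ry": 0,"rz": 0}])

```text
time_s: 12.65
position: [605.4, -131.2, 125.4]
ee_rot: [3.141, -0.003, 0.093]
force: [-11.1, 1.5, 34.5]
gripper_width: 11.6
finger_force: 60.0
```

```bash
python3 - <<'E'
from h import *
import cv2
s=robot.sense();print(s["time_s"],s["position"],s["ee_rot"],s["force"])
cv2.imwrite("pics/scene5.png",robot.get_image("scene"))
cv2.imwrite("pics/crop6.png",cv2.resize(cv2.imread("pics/scene5.png")[240:350,310:420],(600,600),interpolation=cv2.INTER_CUBIC))
for z in(200,206,212):
    print([((proj("scene",place((657.5,-123.4,.093),[(x,0,z)]))[0]-[310,240])*600/110).round() for x in(0,6)])
E
```

```text
12.65 [ 605.37345998 -131.20582969  125.41931684] [ 3.14074185 -0.00327262  0.09285263] [-11.10461861   1.54670225  34.54748698]
[array([286., 381.]), array([287., 393.])]
[array([287., 375.]), array([289., 387.])]
[array([288., 370.]), array([290., 382.])]
```

View pics/crop6.png

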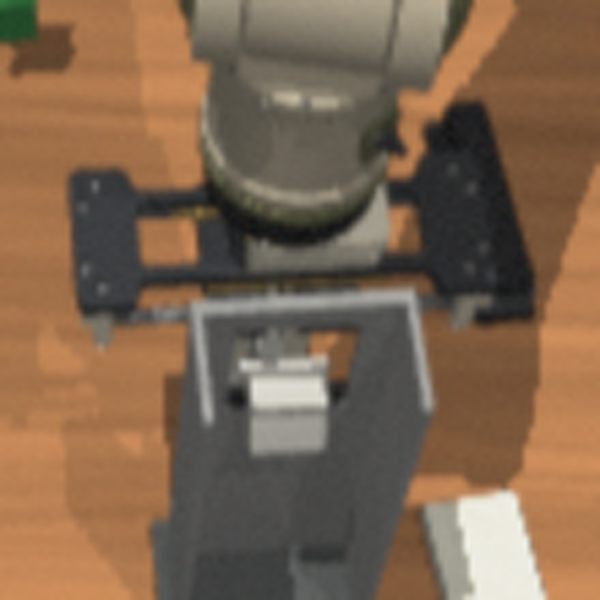

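The hook is over the shoe at crop (288,405). Force rose to 34 N with no further travel, so the shoe is fully down. Unload, release, retract.

Emit:
jog_arm(deltas=[{"tx": 0,"ty": 0,"tz": -0.001,"rx": 0,"ry": 0,"rz": 0},{"tx": 0,"ty": 0,"tz": -0.001,"rx": 0,"ry": 0,"rz": 0},{"tx": 0,"ty": 0,"tz": -0.0005,"rx": 0,"ry": 0,"rz": 0},{"tx": 0,"ty": 0,"tz": 0,"rx": 0,"ry": 0,"rz": 0}])

```text
time_s: 13.2
position: [605.4, -131.0, 125.7]
ee_rot: [3.141, -0.002, 0.093]
force: [-4.2, 0.9, 12.6]
gripper_width: 11.7
finger_force: 60.0
```

Emit:
jog_arm(claw=0.4, deltas=[{"tx": 0,"ty": 0,"tz": 0,"rx": 0,"ry": 0,"rz": 0},{"tx": 0,"ty": 0,"tz": 0,"rx": 0,"ry": 0,"rz": 0},{"tx": 0,"ty": 0,"tz": 0,"rx": 0,"ry": 0,"rz": 0},{"tx": 0,"ty": 0,"tz": 0,"rx": 0,"ry": 0,"rz": 0},{"tx": 0,"ty": 0,"tz": -0.01,"rx": 0,"ry": 0,"rz": 0},{"tx": 0,"ty": 0,"tz": -0.025,"rx": 0,"ry": 0,"rz": 0},{"tx": 0,"ty": 0,"tz": -0.03,"rx": 0,"ry": 0,"rz": 0},{"tx": 0,"ty": 0,"tz": -0.03,"rx": 0,"ry": 0,"rz": 0},{"tx": 0,"ty": 0,"tz": -0.03,"rx": 0,"ry": 0,"rz": 0},{"tx": -0.04,"ty": 0,"tz": -0.01,"rx": 0,"ry": 0,"rz": 0},{"tx": -0.04,"ty": 0,"tz": 0,"rx": 0,"ry": 0,"rz": 0},{"tx": 0,"ty": 0,"tz": 0,"rx": 0,"ry": 0,"rz": 0},{"tx": 0,"ty": 0,"tz": 0,"rx": 0,"ry": 0,"rz": 0}])

```text
time_s: 14.82
position: [525.9, -138.3, 259.9]
ee_rot: [3.141, -0.002, 0.093]
force: [0.0, -0.4, -0.2]
gripper_width: 56.0
finger_force: 0.0
```

```bash
python3 - <<'E'
from h import *
import cv2
s=robot.sense();print(s["time_s"],s["position"],s["force"])
for c in P:cv2.imwrite(f"pics/{c}6.png",robot.get_image(c))
a=cv2.imread("pics/scene6.png")[230:370,300:440];b=cv2.imread("pics/top6.png")[120:260,240:380]
cv2.imwrite("pics/crop7.png",cv2.resize(np.hstack([a,b]),(800,400),interpolation=cv2.INTER_CUBIC))
for z in(200,206,212):
    print(((proj("scene",place((657.5,-123.4,.093),[(x,-17,z+8) for x in (-6,10)]))-[300,230])*400/140).round())
E
```

```text
14.825 [ 525.93130218 -138.3105919   259.88603192] [ 0.01391722 -0.38013001 -0.21403925]
[[159. 219.]
 [161. 236.]]
[[159. 216.]
 [161. 233.]]
[[160. 213.]
 [162. 230.]]
```

View pics/crop7.png

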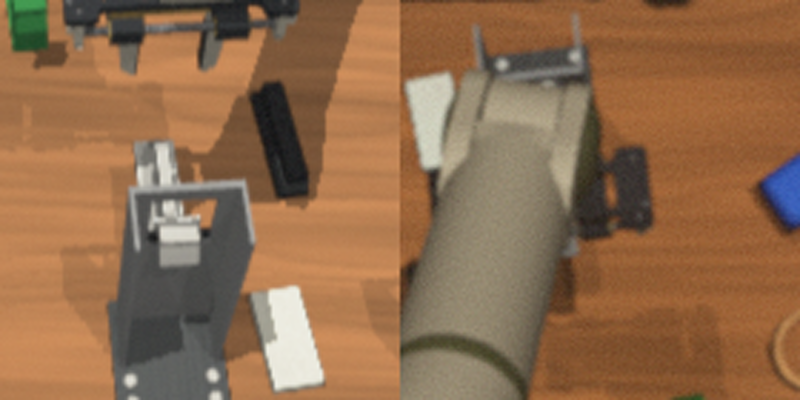

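The bracket hangs in the slot: its hook is at crop (180,245), its arm at (155,165), and the gripper is clear. The row of the hook top fits the seat height, and the hard stop came where the seated pose predicted. Handing in.

```bash
python3 -c "
from station import robot
print(robot.sign_off())"
```

```text
the job is handed in; nothing more can be done
None
```

The steel bracket is hooked over the shoe in the free upright's slot, the shoe is pressed down to its hard stop, the gripper is clear, and the job was handed in at about 15 s without the bookend being touched.

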